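Hold a spring clamp gaping over a fresh glue joint

TASK

A batten has just been glued along the top edge of the plywood panel in the stand. Squeeze open the spring clamp with the orange grips, take it off the rim of the wooden box and hold it wide open, square over the panel's top edge at the black tape, with one jaw pad on each side level with the batten and not touching the wood. Finish while still holding it gaping there, because I still have to slide the batten into line before it may bite; don't bump the glue-up or let the jaws close on it, and leave everything else where it is, the blue clamp on its box included.

Things in the scene. Friction and masses are not known exactly. Their poses are not given: they have to be found in the camera images.
- clamp_orange: Spring clamp with orange grips and pads, black nylon, 135 mm tall, 20 mm wide, 110 g, clipped upright on the box's near rim, handles up. Origin on its pivot, 140 mm above the worktop at the start. Frame of one of its two levers: z up to the handles, y along the pivot (and the rim), x across the jaws toward the other lever. The levers open about equally: each leans 0.28 rad when fully open.
- clamp_orange_grip (a point): Between the orange clamp's grips, 62 mm above the pivot: take them here, squeezing across the clamp's x. Grips: 20 mm wide in y, 33 to 80 mm above the pivot, outer faces 49 mm apart below, 69 mm at the top; at the stop near parallel, 27 mm over all. About 7 N starts them, 15 N reaches the stop; meanwhile the pivot sinks about 7 mm between the fingers. Let go, it snaps shut.
- clamp_orange_pad_near (a point): Centre of the gripping face of the orange clamp's pad on the lever with its frame: x = -5 mm, 45 mm below the pivot. Pads are 16 mm tall, 22 mm wide in y. Fully open, both pad centres are 42 mm below the pivot and 34 mm apart (30 mm at the pads' upper edges).
- clamp_orange_pad_far (a point): Centre of the gripping face of the orange clamp's other pad, facing the first, 10 mm from it while the clamp sits on the box.
- clamp_orange_jaw (a joint): Opening of the orange clamp, rad: 0 as it sits on the 10 mm rim, grows as the grips are squeezed, 0.56 at its built-in stop (fully open), -0.2 with nothing between the jaws.
- clamp_blue: A spring clamp of the same make and size with blue grips and pads, also clipped on the near rim, 70 to 110 mm from the orange one (either may be the left one). Origin on its pivot. It stays there.
- wood_box: Open brown wooden box, 161 x 200 x 122 mm (x, y, z), 1.6 kg, loose. Origin in the centre of its underside. The clamps sit on the wall at its -x side, which is 10 mm thick, centred 75 mm to -x of the origin; its rim is 120 mm up.
- glue_up: Dark wooden stand, 90 x 176 x 16 mm, with lighter slotted blocks (54 mm high) in which a plywood panel stands upright: 160 mm long in y, 9 mm thick in x, top edge 116 mm above the origin. A batten is glued along the top of its -x face, flush with the edge: 120 mm long, 10 mm thick, 18 mm high. Origin in the centre of the stand's underside, z up. Loose, 1.2 kg.
- glue_edge (a point): Middle of the top edge of panel and batten, 116 mm above the glue-up's origin. Panel and batten together are 19 mm thick here, from x = -9.5 to +9.5 mm of the glue-up.
- tape_mark: Strip of black tape, 18 mm wide, folded over the top edge of panel and batten: where the clamp is to go. Origin in its middle on the top edge; same axes as the glue-up. It lies up to 40 mm either way from the middle of the edge.
- spray_can: Blue and orange spray can, 58 mm in diameter, 157 mm tall; origin at its foot. Stays.
- glue_bottle: Cream squeeze bottle with a red nozzle, 44 mm in diameter, 126 mm tall; origin at its foot. Stays.
- parts_box: Small brown cardboard box, 60 x 90 x 45 mm; origin at its underside. Stays.
- tape_roll: Roll of black tape, 55 mm in diameter, 19 mm high; origin at its underside. Stays.
- tape_measure: Yellow tape measure, 64 x 83 x 35 mm; origin at its underside. Stays.
Not all that is in view belongs to the job. What is shaped like the clamp_orange but pink is not meant. What is shaped like the clamp_blue but purple is not meant.

How it is judged:
On the way:
1. the orange clamp is squeezed open and carried clear of the box rim in the fingers (contact force between clamp_orange and the fingers above 4 N and contact force between clamp_orange and glue_up below 0.3 N and contact force between clamp_orange and wood_box below 0.3 N and contact force between clamp_orange and clamp_blue below 0.3 N and value of joint clamp_orange_jaw above 0.3 rad and distance of clamp_orange from where it was at the start of the episode above 0.05 m and height (world z) of each of clamp_orange_pad_near, clamp_orange_pad_far above 0.125 m), for 0.2 s.
At the end, for the whole second after the job is handed in: Fingers hold the orange clamp at rest, open 0.3 rad or more, touching nothing else; one pad centre beyond each side of the 19 mm edge, 3 to 21 mm below its top and within 12 mm of the tape's middle, square within 0.22 rad (contact force between clamp_orange and the fingers above 4 N and contact force between clamp_orange and glue_up below 0.3 N and contact force between clamp_orange and wood_box below 0.3 N and contact force between clamp_orange and clamp_blue below 0.3 N and value of joint clamp_orange_jaw above 0.3 rad and ((x of clamp_orange_pad_near in the frame of glue_up below -0.0105 m and x of clamp_orange_pad_far in the frame of glue_up above 0.0105 m) or (x of clamp_orange_pad_far in the frame of glue_up below -0.0105 m and x of clamp_orange_pad_near in the frame of glue_up above 0.0105 m)) and z of clamp_orange_pad_near in the frame of glue_up between 0.095 and 0.113 m and z of clamp_orange_pad_far in the frame of glue_up between 0.095 and 0.113 m and angle between the y axis of clamp_orange and the y axis of glue_up, either way round below 0.22 rad and y of clamp_orange_pad_near in the frame of tape_mark between -0.012 and 0.012 m and y of clamp_orange_pad_far in the frame of tape_mark between -0.012 and 0.012 m and linear speed of clamp_orange below 0.03 m/s); the arm keeps its last pose, push and grip.
It fails at once if the clamp or the robot bites, knocks or presses the glue-up (over 10 N) (contact force between any of clamp_orange, the arm, the fingers and glue_up above 10 N).
It fails at once if the glue-up is pushed more than 10 mm (distance of glue_up from where it was at the start of the episode above 0.01 m).
It fails at once if the wooden box or the blue clamp on it is moved more than 20 mm (distance of any of wood_box, clamp_blue from where it was at the start of the episode above 0.02 m).
It fails at once if the spray can, squeeze bottle, cardboard box, tape roll or tape measure is moved more than 20 mm (distance of any of spray_can, glue_bottle, parts_box, tape_roll, tape_measure from where it was at the start of the episode above 0.02 m).
It also fails if it takes over 32 s, if anything falls off the work surface, if the arm or the gripper's body presses on something with over 40 N, if the wrist force passes 120 N, or if a joint passes its speed limit or range.

ROBOT

A 6-joint arm with a two-finger parallel gripper is mounted at the origin on a cart in front of the work surface, level with it; the furniture and walls round the work are solid. World frame = base frame: x ahead of the robot, y to its left, z up, the work surface at z = 0. Lengths are in m, angles in rad, forces in N, time in s.
With the tool pointing down it reaches from about 0.35 to 0.875 m from the base axis. Payload 4.2 kg.
Tool frame: the origin (TCP) lies at the very end of the fingers, on their centre line; the grasp point (between the pads) lies 19 mm behind it (ctrl.grip_point_offset is the distance from the TCP to the grasp point, in m); z points along the fingers, y is the line along which they close (so a half turn about z gives the same grasp; the last joint's range is limited). The gripper opens to 87 mm and grips with 3 to 60 N. Pads are 19 mm wide; open, the fingers measure 117 mm over their backs; the gripper's body (75 mm by 190 mm) begins 51 mm behind the grasp point.
Start: joints at [1.566, 0.385, 0.008, 0, -1.194, -0.259], TCP at [0.163, 0.603, 0.223] pointing down, gripper open.
Joint ranges: [-3.14, 3.14], [-1.21, 2.06], [-1.07, 1.41], [-3.16, 2.05], [-2.99, -0.16], [-3.1, 3.1]. Speed limits (rad/s): [2.79, 2.79, 3.14, 3.14, 3.14, 3.14].

INTERFACE

Orientations are given as a unit quaternion [x, y, z, w].
In Python, from rig import ctrl, capture gives the robot as it stands. The module is installed in compiled form; this text tells all that it offers.
- The arm moves only by the tool apply_moves, never from a script. Its argument "moves" is a list of rows, each an object of numbers: "ax", "ay", "az": the turn, a rotation vector about the tool's x, y, z in degrees; "tx", "ty", "tz": the shift along the tool's x, y, z in cm; "hand": the opening, from 0 (shut) to 1 (fully open). In form: [{"ax": .., "ay": .., "az": .., "tx": .., "ty": .., "tz": .., "hand": ..}, ...]. A call has 1 to 10 rows; each row shifts and turns the commanded pose from where the row before left it, along the tool's axes as they then stand; what a row does not reach is not made up. A row lasts 1/8 s, in which the tool goes at most 62.5 mm and 10.7 degrees, less where a joint would pass 70% of its speed; a pose out of reach is approached as far as the arm can. A call is refused whole if a number of a shift passes 6.25 or a number of a turn 10.7, either way. A call with a gripper value outside its range is refused whole. The fingers move at their own pace and stop on an object; "squeeze" is the grip in N (left out, the last holds). Time passes only in rows, so rows that do not move let the fingers close. It gives the time, the measured TCP pose, the force, the opening and the grip force at its end, in the units of the state.
- ctrl.get_state(): the state, without advancing time (a new reading comes with each control period).
- capture(name): name is "scene" or "side" or "wrist"; returns a dict with "image" (420x560x3 uint8, red, green, blue), "depth" (420x560 float32, m along the optical axis (not along the pixel's ray), 0 where there is no reading), "fx", "fy", "cx", "cy" (pixels), "world_from_camera" (4x4, takes a point from camera to world coordinates). Camera axes: x right, y down, z forward; pixel columns grow to the right and rows downward; lengths in m; the calibration is good to about 2 mm. The wrist camera is an equidistant fisheye: a pixel r from the principal point sees the ray r / f radians off the axis. A picture is of the moment at which its call begins.
- ctrl.close_job(): hands the job in; it is judged then, once.
The state is a dict: "time": time; "qpos": joint angles; "qd": joint speeds; "tau": joint torques, N m; "tcp_pos": TCP position; "ee_rot": TCP orientation; "force": force on the tool from outside, world axes, zero at the start; "torque": the same for the moment, N m; "width": finger opening in m; "gripper_force": force on a finger pad.
Only numpy, scipy, OpenCV 4.12 (cv2) and the standard library are available. Lean on these libraries where they do the work, as an engineer would, in place of code of your own. Each camera call takes 0.05 s, during which the arm holds its last target. There are 200 camera calls.

## Working session

There is one attempt and no reset: what is moved stays moved. The work goes in short steps, Python scripts to look and compute and a tool call to move; the robot and the scene stay as the last step left them, time stands still between calls to the robot, and variables do not carry over. Pictures are saved under pics/ and viewed, at most 10 in all, crops included, and the job is handed in when it is done.

Besides the shell and the picture viewer there is one more tool, called as name(argument=value, ...) on one line, values as JSON. apply_moves: Moves the arm, as the interface text tells. Its arguments: {"type":"object","properties":{"moves":{"type":"array"},"squeeze":{"type":"number"}},"required":["moves"]}

```bash
mkdir -p pics
cat > h.py <<'E'
import numpy as np, cv2
from rig import ctrl, capture
def pts(c):
    d=c["depth"];v,u=np.mgrid[:d.shape[0],:d.shape[1]]
    p=np.stack([(u-c["cx"])/c["fx"]*d,(v-c["cy"])/c["fy"]*d,d],-1)
    T=c["world_from_camera"];w=p@T[:3,:3].T+T[:3,3]
    w[d==0]=np.nan
    return w
def save(c,n): cv2.imwrite("pics/"+n,cv2.cvtColor(c["image"],cv2.COLOR_RGB2BGR))
E
python3 - <<'E'
from h import *
for n in("scene","side"):
    c=capture(n);save(c,n+"0.png");np.save(n+"0.npy",pts(c));np.save(n+"i.npy",c["image"]);print(n,c["world_from_camera"][:3,3],c["world_from_camera"][:3,2])
print(ctrl.get_state())
E
```

```text
scene [-0.02161542 -0.63825787  0.72680508] [ 0.53961112  0.63403072 -0.55391776]
side [0.64205978 0.93714829 1.77197438] [-0.05743787 -0.49457508 -0.86723491]
{'time': 0.1, 'qpos': array([ 1.56560303e+00,  3.85458507e-01,  6.79948435e-03, -4.05451168e-04,
       -1.19399200e+00, -2.58615692e-01]), 'qd': array([ 0.00045522, -0.00164458,  0.00136999,  0.00242301,  0.00034886,
       -0.00071533]), 'tau': array([ 5.28434180e-05, -3.91688097e+01,  1.87937862e+01,  4.23197329e+00,
        1.34963694e-02, -7.33604384e-05]), 'tcp_pos': array([0.16281758, 0.60288382, 0.22160062]), 'ee_rot': array([ 9.91302928e-01, -1.31596387e-01, -6.97323501e-05,  9.43725576e-04]), 'force': array([-0.70468515,  0.03614679, -0.82935748]), 'torque': array([-0.03476837,  0.02866203, -0.00754491]), 'gripper_force': 0.0, 'width': 0.08707771094121267}
```

View pics/scene0.png

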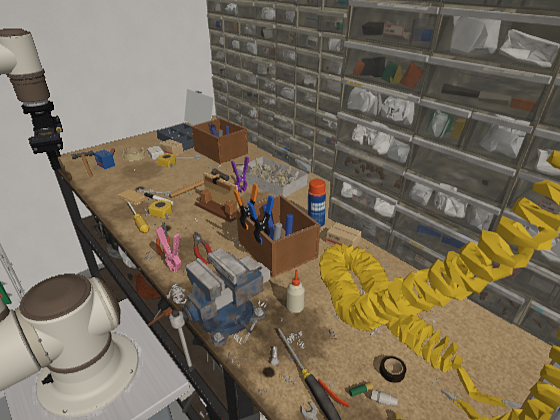

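View pics/side0.png

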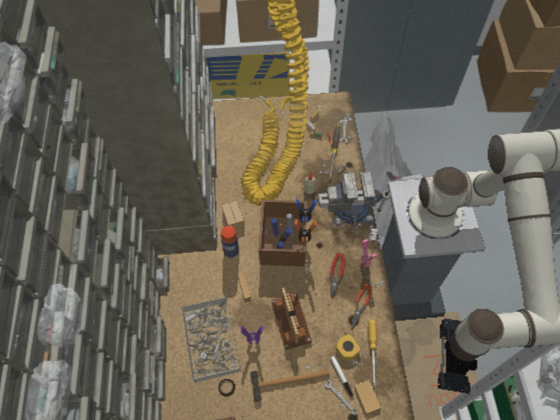

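The scene shows the box at (278,235), with the orange and blue clamps on its near rim at about (250,205) and (265,215). The glue-up is at (215,200). In the side view the box is at (283,235), the orange clamp near (306,228), the blue clamp near (305,208) and the glue-up at (292,315). I'll enlarge these areas and measure.

Run:
```python
from h import *
a=cv2.imread("pics/side0.png")[180:360,235:345];b=cv2.imread("pics/scene0.png")[150:280,180:340]
a=cv2.resize(a,None,fx=3.3,fy=3.3,interpolation=2);b=cv2.resize(b,None,fx=2.7,fy=2.7,interpolation=2)
o=np.zeros((600,800,3),np.uint8);o[:a.shape[0],:a.shape[1]]=a[:600];o[:b.shape[0],365:365+b.shape[1]]=b
cv2.imwrite("pics/crop.png",o)
for n,(u0,u1,v0,v1) in {"scene":(180,345,150,285),"side":(235,345,180,360)}.items():
    P=np.load(n+"0.npy")[v0:v1,u0:u1];I=np.load(n+"i.npy")[v0:v1,u0:u1]
    H=cv2.cvtColor(I,cv2.COLOR_RGB2HSV);h,s,v=H[...,0],H[...,1],H[...,2]
    z=P[...,2]
    for nm,m in {"orange":(h>5)&(h<20)&(s>190)&(v>140)&(z>.1),"blue":(h>100)&(h<122)&(s>150)&(z>.15)&(P[...,0]<.6)}.items():
        q=P[m];vv,uu=np.nonzero(m)
        if len(q): 
            print(n,nm,len(q)); print(np.round(np.c_[uu+u0,vv+v0,q*1000][::max(1,len(q)//22)]).astype(int).tolist())
```

```text
scene orange 270
[[316, 179, 778, 99, 156], [312, 181, 758, 97, 156], [310, 182, 752, 99, 154], [322, 182, 777, 72, 157], [321, 183, 772, 71, 155], [319, 184, 762, 70, 156], [323, 185, 771, 61, 153], [321, 186, 763, 62, 152], [319, 187, 755, 63, 150], [317, 188, 750, 67, 147], [257, 189, 540, 96, 208], [324, 189, 777, 61, 136], [318, 190, 754, 65, 139], [313, 191, 745, 77, 134], [236, 192, 478, 107, 217], [321, 192, 763, 60, 131], [317, 193, 750, 65, 130], [321, 194, 758, 55, 128], [318, 195, 753, 63, 123], [254, 197, 529, 96, 187], [238, 200, 480, 104, 192], [241, 203, 489, 102, 180], [296, 274, 459, -151, 113]]
scene blue 178
[[269, 196, 528, 30, 219], [272, 198, 527, 16, 220], [251, 200, 526, 107, 173], [268, 201, 524, 29, 207], [254, 202, 529, 98, 170], [250, 203, 468, 33, 221], [248, 204, 466, 39, 216], [269, 204, 523, 24, 200], [266, 205, 521, 34, 193], [250, 206, 466, 30, 214], [270, 206, 520, 17, 198], [266, 207, 518, 31, 189], [252, 208, 467, 24, 210], [250, 209, 469, 35, 202], [270, 209, 521, 18, 188], [266, 210, 519, 32, 179], [252, 211, 468, 26, 200], [271, 211, 522, 16, 183], [270, 212, 521, 18, 179], [270, 213, 520, 17, 176], [253, 215, 471, 26, 187], [253, 217, 475, 32, 175], [255, 219, 477, 26, 172]]
side blue 14
[[297, 200, 526, 21, 220], [315, 200, 467, 30, 225], [296, 201, 530, 29, 228], [297, 201, 527, 27, 223], [314, 201, 470, 28, 215], [315, 201, 467, 30, 218], [296, 202, 529, 21, 208], [297, 202, 527, 31, 223], [314, 202, 470, 31, 215], [315, 202, 468, 36, 222], [314, 203, 470, 34, 213], [315, 203, 469, 43, 228], [312, 205, 476, 29, 192], [312, 206, 476, 31, 188]]
```

View pics/crop.png

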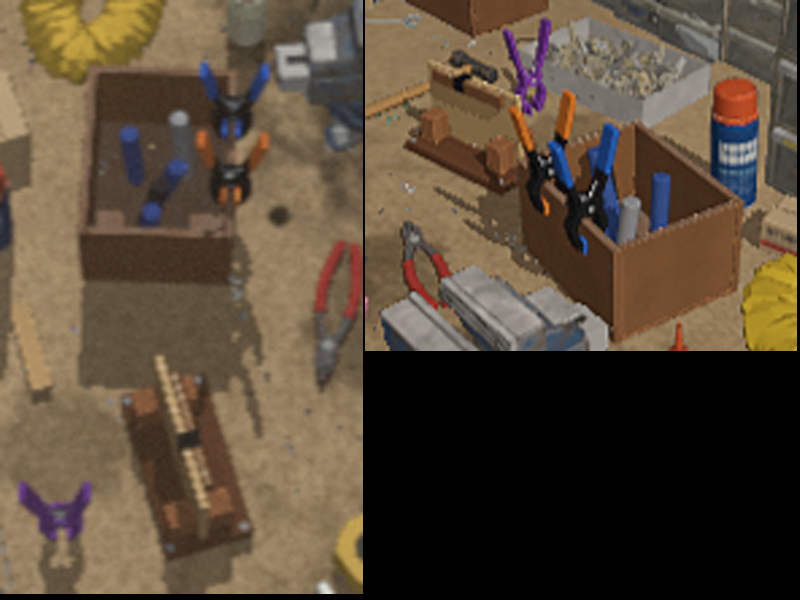

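The crop shows the orange clamp on the rim at the side nearer the glue-up, with the blue one beside it. The black tape is just past mid-edge on the panel, which is yawed. Next I'll fit poses.

Run:
```python
from h import *
def rect(q,t):
    r=cv2.minAreaRect((q[:,:2]*1000).astype(np.float32)); print(t,len(q),np.round(r[0],1),np.round(r[1],1),round(r[2],1),"zmed",np.round(np.median(q[:,2]),4))
for n in("scene","side"):
    P=np.load(n+"0.npy");I=np.load(n+"i.npy");x,y,z=P[...,0],P[...,1],P[...,2]
    H=cv2.cvtColor(I,cv2.COLOR_RGB2HSV)
    g=(x>.42)&(x<.65)&(y>.2)&(y<.45)
    m=g&(z>.108)&(z<.124)
    q=P[m]; rect(q,n+" edge")
    l=cv2.fitLine((q[:,:2]*1000).astype(np.float32),cv2.DIST_HUBER,0,.01,.01).ravel();print(" line",l, "yaw",np.degrees(np.arctan2(-l[0],l[1])))
    s=(q[:,:2]*1000-l[2:])@l[:2]
    d=(q[:,:2]*1000-l[2:])@np.array([-l[1],l[0]])
    V=H[...,2][m]; print(" s-range",np.percentile(s,[1,99]),"d",np.percentile(d,[2,50,98]))
    o=np.argsort(s); print(" V(s)",[(int(k),int(np.median(V[(s>=k)&(s<k+6)]))) for k in range(-90,90,6) if ((s>=k)&(s<k+6)).any()])
    dk=P[m&(H[...,2]<55)]; print(" dark",len(dk),np.round(np.median(dk,0),4)) 
    rect(P[g&(z>.008)&(z<.025)],n+" stand")
    b=(x>.45)&(x<.72)&(y>-.1)&(y<.2)&(z>.112)&(z<.126); rect(P[b],n+" rim")
    # near wall rim
    w=P[b&(x<.54)]; print(" rim near x,y",np.round(w[::max(1,len(w)//20),:]*1000).astype(int).tolist())
P=np.load("scene0.npy");H=cv2.cvtColor(np.load("scenei.npy"),cv2.COLOR_RGB2HSV)
x,y,z=P[...,0],P[...,1],P[...,2]
for lab,a,b,y0,y1 in(("orange",5,20,.08,.13),("blue",100,122,.0,.055)):
    m=(H[...,0]>a)&(H[...,0]<b)&(H[...,1]>150)&(z>.175)&(z<.23)&(y>y0)&(y<y1)&(x<.57)&(x>.44)
    for s in(0,1):
        k=m&((x>.5)==s);q=P[k]*1000;print(lab,s,len(q),np.round(np.median(q,0)),np.percentile(q[:,1],[3,97]).round(),"x at z~200",np.median(q[abs(q[:,2]-200)<8,0]))
    q=P[m]
```

```text
scene edge 186 [580.9 361.7] [ 22.3 158.7] 10.2 zmed 0.1164
 line [ 2.0859759e-01 -9.7800153e-01  5.8236292e+02  3.5081717e+02] yaw -167.95981
 s-range [-89.26069808  67.30182113] d [-10.08322568   0.06361679  11.96403459]
 V(s) [(-90, 129), (-84, 171), (-78, 145), (-72, 126), (-66, 127), (-60, 132), (-54, 132), (-48, 147), (-42, 136), (-36, 94), (-30, 64), (-24, 20), (-18, 92), (-12, 97), (-6, 148), (0, 153), (6, 121), (12, 115), (18, 137), (24, 145), (30, 125), (36, 146), (42, 119), (48, 145), (54, 137), (60, 145), (66, 180)]
 dark 14 [0.5707 0.3719 0.1157]
scene stand 482 [508.2 325. ] [244.8 175.2] 89.5 zmed 0.0166
scene rim 856 [571.1  60.7] [203.9 178.8] 82.2 zmed 0.1195
 rim near x,y [[537, 158, 125], [512, 154, 120], [514, 109, 120], [488, 112, 123], [492, 102, 123], [505, 87, 122], [492, 103, 113], [501, 63, 123], [514, 27, 119], [479, 40, 122], [480, 28, 124], [479, 26, 123], [494, 16, 117], [499, 1, 120], [497, -6, 122], [514, -23, 120], [495, -12, 120], [491, -9, 117], [525, -31, 113], [519, -33, 114], [487, -22, 116]]
side edge 246 [577.9 362.4] [ 20.3 159.1] 10.8 zmed 0
[... 612 characters left out ...]
06.8 176.4] 82.3 zmed 0.1197
 rim near x,y [[536, -39, 114], [487, -32, 119], [502, -27, 122], [534, -24, 126], [495, -23, 121], [495, -22, 116], [490, -11, 119], [477, 30, 124], [478, 38, 124], [495, 40, 118], [503, 48, 118], [498, 60, 125], [505, 68, 120], [507, 82, 123], [527, 111, 125], [511, 116, 124], [508, 120, 123], [512, 127, 122], [510, 139, 116], [515, 156, 121], [522, 159, 121], [512, 162, 117], [513, 167, 120]]
orange 0 74 [481. 106. 202.] [102. 120.] x at z~200 480.57654962445326
orange 1 91 [534. 100. 198.] [ 95. 113.] x at z~200 533.8997340745079
blue 0 72 [470.  27. 202.] [23. 40.] x at z~200 469.8712648602596
blue 1 97 [523.  22. 198.] [15. 34.] x at z~200 522.6877625841454
```

apply_moves(moves=[{"az":10.3,"tz":-2.2},{"az":10.3,"tz":-2.2},{"az":10.3,"tz":-2.2},{"az":10.3,"tz":-2.2},{"az":10.3,"tz":-2.2},{"az":10.3,"tz":-2.2},{"az":10.3,"tz":-2.2},{"az":10.3,"tz":-2.2}])

```text
invalid input at $.moves[0]: expected keys ax, ay, az, tx, ty, tz, hand
```

apply_moves(moves=[{"ax":0,"ay":0,"az":10.3,"tx":0,"ty":0,"tz":-2.2,"hand":1},{"ax":0,"ay":0,"az":10.3,"tx":0,"ty":0,"tz":-2.2,"hand":1},{"ax":0,"ay":0,"az":10.3,"tx":0,"ty":0,"tz":-2.2,"hand":1},{"ax":0,"ay":0,"az":10.3,"tx":0,"ty":0,"tz":-2.2,"hand":1},{"ax":0,"ay":0,"az":10.3,"tx":0,"ty":0,"tz":-2.2,"hand":1},{"ax":0,"ay":0,"az":10.3,"tx":0,"ty":0,"tz":-2.2,"hand":1},{"ax":0,"ay":0,"az":10.3,"tx":0,"ty":0,"tz":-2.2,"hand":1},{"ax":0,"ay":0,"az":10.3,"tx":0,"ty":0,"tz":-2.2,"hand":1}])

```text
time: 1.1
tcp_pos: [0.1628, 0.6032, 0.3986]
ee_rot: [-0.657, 0.754, -0.0, -0.001]
force: [0.4, -0.5, -0.6]
width: 0.0872
gripper_force: 0.0
```

apply_moves(moves=[{"ax":0,"ay":0,"az":0,"tx":2.1,"ty":-5.5,"tz":0,"hand":1},{"ax":0,"ay":0,"az":0,"tx":2.1,"ty":-5.5,"tz":0,"hand":1},{"ax":0,"ay":0,"az":0,"tx":2.1,"ty":-5.5,"tz":0,"hand":1},{"ax":0,"ay":0,"az":0,"tx":2.1,"ty":-5.5,"tz":0,"hand":1},{"ax":0,"ay":0,"az":0,"tx":2.1,"ty":-5.5,"tz":0,"hand":1},{"ax":0,"ay":0,"az":0,"tx":2.1,"ty":-5.5,"tz":0,"hand":1},{"ax":0,"ay":0,"az":0,"tx":2.1,"ty":-5.5,"tz":0,"hand":1},{"ax":0,"ay":0,"az":0,"tx":2.1,"ty":-5.5,"tz":0,"hand":1}])

```text
time: 2.1
tcp_pos: [0.5786, 0.3782, 0.3979]
ee_rot: [-0.659, 0.752, 0.0, -0.001]
force: [-0.1, 0.9, -0.9]
width: 0.087
gripper_force: 0.0
```

```bash
cat >> h.py <<'E'
def fpts(c):
    d=c["depth"];v,u=np.mgrid[:d.shape[0],:d.shape[1]]
    a=(u-c["cx"])/c["fx"];b=(v-c["cy"])/c["fy"];r=np.hypot(a,b)+1e-9
    k=np.tan(np.minimum(r,1.5))/r*d
    p=np.stack([a*k,b*k,d],-1);T=c["world_from_camera"];w=p@T[:3,:3].T+T[:3,3];w[d==0]=np.nan
    return w
def wr(n):
    c=capture("wrist");save(c,n+".png");P=fpts(c);np.savez(n,P=P,I=c["image"],T=c["world_from_camera"]);print(ctrl.get_state()["tcp_pos"],c["world_from_camera"][:3,3],c["world_from_camera"][:3,2],c["fx"]);return c,P
E
python3 -c "
from h import *
wr('w1')"
```

```text
[0.5838565  0.37398696 0.3960748 ] [0.56881048 0.30408948 0.56055308] [ 0.03431958  0.26779929 -0.96286329] 325.19226210127806
```

View pics/w1.png

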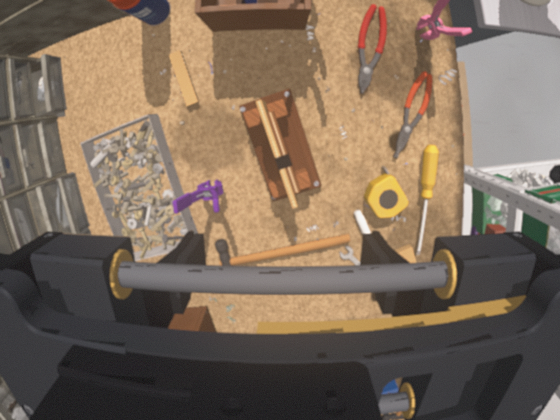

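The wrist view shows the panel from (262,100) to (293,205) with the tape at about (283,161). I'll refine the edge and the tape from it.

```bash
cat > edge.py <<'E'
from h import *
def edge(f,Pq=None):
    Z=np.load(f+".npz");P,I=Z["P"],Z["I"];x,y,z=P[...,0],P[...,1],P[...,2]
    m=(x>.52)&(x<.64)&(y>.27)&(y<.46)&(z>.107)&(z<.13);H=cv2.cvtColor(I,cv2.COLOR_RGB2HSV)
    q=P[m]*1000;r=cv2.minAreaRect(q[:,:2].astype(np.float32));print(len(q),"rect",np.round(r[0],1),np.round(r[1],1),round(r[2],1),"z",np.median(q[:,2]))
    a=np.radians(10.7);l=cv2.fitLine(q[:,:2].astype(np.float32),cv2.DIST_HUBER,0,.01,.01).ravel();l[:2]*=np.sign(l[1]);print("yaw",np.degrees(np.arctan2(-l[0],l[1])))
    e=l[:2];n=np.array([e[1],-e[0]]);s=(q[:,:2]-r[0])@e;d=(q[:,:2]-r[0])@n;V=H[...,2][m]
    print("s",np.percentile(s,[1,99]),"V",[(k,int(np.median(V[(s>=k)&(s<k+3)]))) for k in range(-40,41,3) if((s>=k)&(s<k+3)).any()])
    for k in range(-80,81,20):
        t=d[(s>=k)&(s<k+20)]
        if len(t)>4:print("   s",k,len(t),np.percentile(t,[3,97]).round(1))
    t=m&(H[...,2]<60);t&=abs(np.where(m,(P[...,:2]*1000-r[0])@e,99))<45;print("tape",np.median(P[t],0)*1000,t.sum())
if __name__=="__main__":
    import sys;edge(sys.argv[1])
E
python3 edge.py w1
```

```text
1372 rect [579.4 361.9] [ 19.6 158.9] 11.1 z 116.21912914180598
yaw 11.078544
s [-76.42417242  76.02853128] V [(-40, 210), (-37, 208), (-34, 204), (-31, 215), (-28, 207), (-25, 207), (-22, 213), (-19, 208), (-16, 211), (-13, 197), (-10, 213), (-7, 210), (-4, 204), (-1, 211), (2, 124), (5, 77), (8, 78), (11, 79), (14, 78), (17, 82), (20, 167), (23, 207), (26, 204), (29, 215), (32, 210), (35, 203), (38, 203)]
   s -80 97 [0.6 9.2]
   s -60 199 [-9.1  8.6]
   s -40 203 [-9.3  8.5]
   s -20 201 [-9.1  8.6]
   s 0 198 [-9.4  8.8]
   s 20 188 [-8.5  8.9]
   s 40 195 [-9.4  9.2]
   s 60 91 [-0.7  9.4]
tape [nan nan nan] 0
  return _methods._mean(a, axis=axis, dtype=dtype,
  ret = um.true_divide(
```

apply_moves(moves=[{"ax":0,"ay":0,"az":0,"tx":4.5,"ty":0.7,"tz":0,"hand":1},{"ax":0,"ay":0,"az":0,"tx":4.5,"ty":0.7,"tz":0,"hand":1},{"ax":0,"ay":0,"az":0,"tx":4.5,"ty":0.7,"tz":0,"hand":1},{"ax":0,"ay":0,"az":0,"tx":4.5,"ty":0.7,"tz":0,"hand":1},{"ax":0,"ay":0,"az":0,"tx":4.5,"ty":0.7,"tz":0,"hand":1},{"ax":0,"ay":0,"az":0,"tx":0,"ty":0,"tz":0,"hand":1}])

```text
time: 2.9
tcp_pos: [0.512, 0.1585, 0.3996]
ee_rot: [-0.658, 0.753, -0.0, 0.001]
force: [1.1, 0.0, -0.1]
width: 0.0871
gripper_force: 0.0
```

```bash
python3 -c "
from h import *
wr('w2')"
```

```text
[0.51258673 0.15986769 0.39900767] [0.50170909 0.08423309 0.56209827] [ 0.03713968  0.26882529 -0.96247265] 325.19226210127806
```

View pics/w2.png

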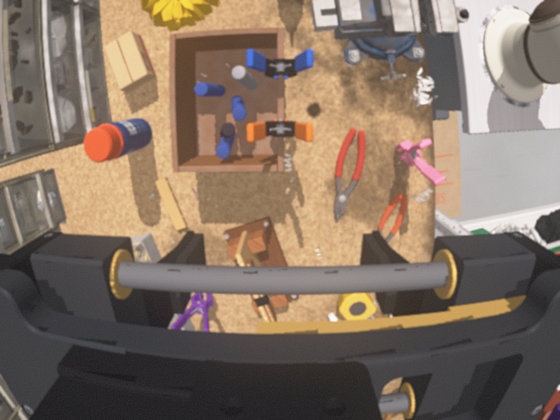

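The orange clamp is at (280,130) and the blue one at (280,65). I'll fit the orange one and the rim.

Run:
```python
from h import *
Z=np.load("w2.npz");P,I=Z["P"],Z["I"];H=cv2.cvtColor(I,cv2.COLOR_RGB2HSV);x,y,z=P[...,0],P[...,1],P[...,2]
for lab,a,b,y0,y1 in(("orange",5,20,.07,.15),("blue",100,122,-.02,.06)):
    m=(H[...,0]>=a)&(H[...,0]<=b)&(H[...,1]>150)&(z>.16)&(z<.24)&(y>y0)&(y<y1)&(x<.57)&(x>.44)
    q=P[m]*1000;r=cv2.minAreaRect(q[:,:2].astype(np.float32));print(lab,len(q),np.round(r[0],1),np.round(r[1],1),round(r[2],2),"z",np.percentile(q[:,2],[2,98]))
    t=q[q[:,2]>np.percentile(q[:,2],98)-8]
    for s in(0,1):
        k=t[(t[:,0]>505 if lab=="orange" else t[:,0]>495)==s];print("  top",s,len(k),k.mean(0).round(1),np.percentile(k[:,:2],[3,97],axis=0).round(1).tolist())
b=(x>.47)&(x<.55)&(y>-.06)&(y<.18)&(z>.114)&(z<.126)
w=P[b]*1000;c=np.percentile(w[:,1],[1,99]);print("y",c)
for k in range(-35,160,12):
    t=w[(w[:,1]>=k)&(w[:,1]<k+12)]
    if len(t)>5:print(k,len(t),np.percentile(t[:,0],[5,50,95]).round(1))
```

```text
orange 608 [508.5 106.5] [18.8 69. ] 82.39 z [178.84743766 220.92533862]
  top 0 150 [478.8 110.6 218.9] [[474.1, 102.2], [483.1, 119.1]]
  top 1 154 [538.1 102.6 218.6] [[533.9, 94.1], [542.7, 111.4]]
blue 167 [498.2  27.7] [16.7 66.7] 82.06 z [218.13190795 221.41515434]
  top 0 78 [467.5  31.9 219.8] [[464.7, 24.8], [470.1, 39.6]]
  top 1 89 [528.   23.3 219.8] [[524.9, 15.9], [531.0, 31.6]]
y [-36.77134107 163.59710207]
-35 294 [489.2 514.8 544.8]
-23 53 [487.7 491.6 495.8]
-11 60 [489.3 493.5 497.8]
1 60 [491.  495.1 499.3]
13 26 [544.5 547.3 549.7]
25 39 [478.8 545.1 549.3]
37 68 [479.8 499.3 504.3]
49 62 [497.5 501.6 505.8]
61 62 [499.2 503.4 507.4]
73 61 [500.6 505.1 509.1]
85 61 [502.3 506.6 511.2]
109 8 [506.9 512.6 514.6]
121 60 [507.2 511.5 515.9]
133 60 [508.8 513.  517.4]
145 116 [511.  519.2 547.5]
157 134 [512.9 526.9 546.7]
```

Orange clamp centre is (508.5, 106.5) mm with yaw −7.7°, and its top is at about 220 mm. The rim line agrees with this, so I'll go over it and down.

apply_moves(moves=[{"ax":0,"ay":0,"az":0,"tx":5.3,"ty":-0.3,"tz":0,"hand":1},{"ax":0,"ay":0,"az":0,"tx":0,"ty":0,"tz":4,"hand":1},{"ax":0,"ay":0,"az":0,"tx":0,"ty":0,"tz":4,"hand":1},{"ax":0,"ay":0,"az":0,"tx":0,"ty":0,"tz":4,"hand":1},{"ax":0,"ay":0,"az":0,"tx":0,"ty":0,"tz":3,"hand":1},{"ax":0,"ay":0,"az":0,"tx":0,"ty":0,"tz":0,"hand":1},{"ax":0,"ay":0,"az":0,"tx":0,"ty":0,"tz":0,"hand":1}])

```text
time: 3.82
tcp_pos: [0.5102, 0.1087, 0.2496]
ee_rot: [-0.66, 0.752, -0.001, 0.001]
force: [0.3, 0.4, -0.0]
width: 0.087
gripper_force: 0.0
```

apply_moves(moves=[{"ax":0,"ay":0,"az":0,"tx":0.2,"ty":0.1,"tz":2,"hand":1},{"ax":0,"ay":0,"az":0,"tx":0,"ty":0,"tz":2,"hand":1},{"ax":0,"ay":0,"az":0,"tx":0,"ty":0,"tz":2,"hand":1},{"ax":0,"ay":0,"az":0,"tx":0,"ty":0,"tz":0.6,"hand":1},{"ax":0,"ay":0,"az":0,"tx":0,"ty":0,"tz":0,"hand":1},{"ax":0,"ay":0,"az":0,"tx":0,"ty":0,"tz":0,"hand":1}])

```text
time: 4.58
tcp_pos: [0.5087, 0.1064, 0.1838]
ee_rot: [-0.659, 0.752, -0.0, 0.001]
force: [-0.3, 0.2, 0.2]
width: 0.0871
gripper_force: 0.0
```

```bash
python3 -c "
from h import *
wr('w3');s=ctrl.get_state();print(s['force'],s['ee_rot'])"
```

```text
[0.50854125 0.10633005 0.18370915] [0.49840088 0.03204643 0.34631178] [ 0.03743509  0.26915772 -0.9623683 ] 325.19226210127806
[ 0.65497275 -0.32400813 -0.17847598] [-6.59333310e-01  7.51849893e-01 -3.53148164e-04  1.09564954e-03]
```

View pics/w3.png

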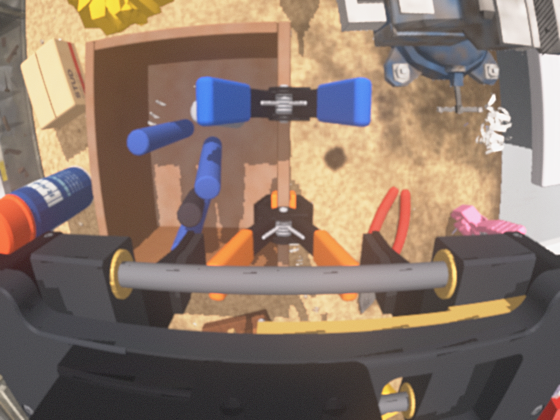

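The clamp (pivot at about (283,228)) sits centred between the fingers, so I'll squeeze.

apply_moves(moves=[{"ax":0,"ay":0,"az":0,"tx":0,"ty":0,"tz":0,"hand":0},{"ax":0,"ay":0,"az":0,"tx":0,"ty":0,"tz":0,"hand":0},{"ax":0,"ay":0,"az":0,"tx":0,"ty":0,"tz":0,"hand":0},{"ax":0,"ay":0,"az":0,"tx":0,"ty":0,"tz":0,"hand":0},{"ax":0,"ay":0,"az":0,"tx":0,"ty":0,"tz":0,"hand":0},{"ax":0,"ay":0,"az":0,"tx":0,"ty":0,"tz":0,"hand":0},{"ax":0,"ay":0,"az":0,"tx":0,"ty":0,"tz":0,"hand":0},{"ax":0,"ay":0,"az":0,"tx":0,"ty":0,"tz":0,"hand":0}], squeeze=30)

```text
time: 5.62
tcp_pos: [0.5078, 0.106, 0.1825]
ee_rot: [-0.659, 0.752, 0.0, -0.0]
force: [0.7, -0.5, -0.5]
width: 0.0264
gripper_force: 29.9
```

apply_moves(moves=[{"ax":0,"ay":0,"az":0,"tx":0,"ty":0,"tz":-1,"hand":0},{"ax":0,"ay":0,"az":0,"tx":0,"ty":0,"tz":-2,"hand":0},{"ax":0,"ay":0,"az":0,"tx":0,"ty":0,"tz":-2.5,"hand":0},{"ax":0,"ay":0,"az":0,"tx":0,"ty":0,"tz":-2.5,"hand":0},{"ax":0,"ay":0,"az":0,"tx":0,"ty":0,"tz":-2.5,"hand":0},{"ax":0,"ay":0,"az":0,"tx":0,"ty":0,"tz":-1.5,"hand":0},{"ax":0,"ay":0,"az":0,"tx":0,"ty":0,"tz":0,"hand":0},{"ax":0,"ay":0,"az":0,"tx":0,"ty":0,"tz":0,"hand":0}])

```text
time: 6.62
tcp_pos: [0.5072, 0.1059, 0.3015]
ee_rot: [-0.659, 0.752, 0.001, -0.001]
force: [-0.6, 0.3, -1.1]
width: 0.0263
gripper_force: 29.9
```

Run:
```python
from h import *
c,P=wr('w4')
s=capture("scene");save(s,"s4.png");np.savez("s4",P=pts(s),I=s["image"])
a=cv2.resize(cv2.imread("pics/s4.png")[100:260,180:320],None,fx=2.8,fy=2.8,interpolation=2)
b=cv2.resize(cv2.imread("pics/w4.png")[150:330,160:400],None,fx=1.6,fy=1.6,interpolation=2)
o=np.zeros((600,800,3),np.uint8);o[:a.shape[0],:a.shape[1]]=a;o[:b.shape[0],400:400+b.shape[1]]=b;cv2.imwrite("pics/crop4.png",o)
# orange pads / clamp in scene and wrist
for n,P,I in(("scene",pts(s),s["image"]),("wrist",P,c["image"])):
    H=cv2.cvtColor(I,cv2.COLOR_RGB2HSV);x,y,z=P[...,0],P[...,1],P[...,2]
    g=(x>.45)&(x<.57)&(y>.06)&(y<.15)&(z>.15)
    m=g&(H[...,0]>=5)&(H[...,0]<=20)&(H[...,1]>150)
    for lab,k in(("pads",m&(z<.24)),("grips",m&(z>.24)),("all<.3",g&(z<.29))):
        q=P[k]*1000
        if len(q): print(n,lab,len(q),"pct3/50/97",np.percentile(q,[2,50,98],axis=0).round(1).tolist())
```

```text
[0.50727578 0.1058127  0.30131982] [0.4976683  0.03176471 0.46410109] [ 0.03335371  0.26781502 -0.96289285] 325.19226210127806
scene pads 40 pct3/50/97 [[486.4, 95.0, 204.6], [526.9, 102.3, 213.6], [531.0, 115.1, 219.1]]
scene grips 181 pct3/50/97 [[469.2, 75.2, 289.5], [513.4, 101.0, 317.2], [522.8, 116.1, 395.4]]
scene all<.3 343 pct3/50/97 [[481.3, 95.3, 206.8], [501.9, 103.1, 249.1], [533.2, 119.3, 288.8]]
wrist pads 197 pct3/50/97 [[484.8, 92.9, 207.1], [522.5, 98.9, 218.2], [528.5, 106.3, 220.1]]
wrist grips 1393 pct3/50/97 [[493.5, 95.4, 286.4], [510.7, 98.2, 321.3], [519.2, 115.4, 337.6]]
wrist all<.3 2483 pct3/50/97 [[481.5, 94.1, 213.7], [507.5, 100.6, 252.0], [533.5, 116.0, 284.5]]
```

View pics/crop4.png

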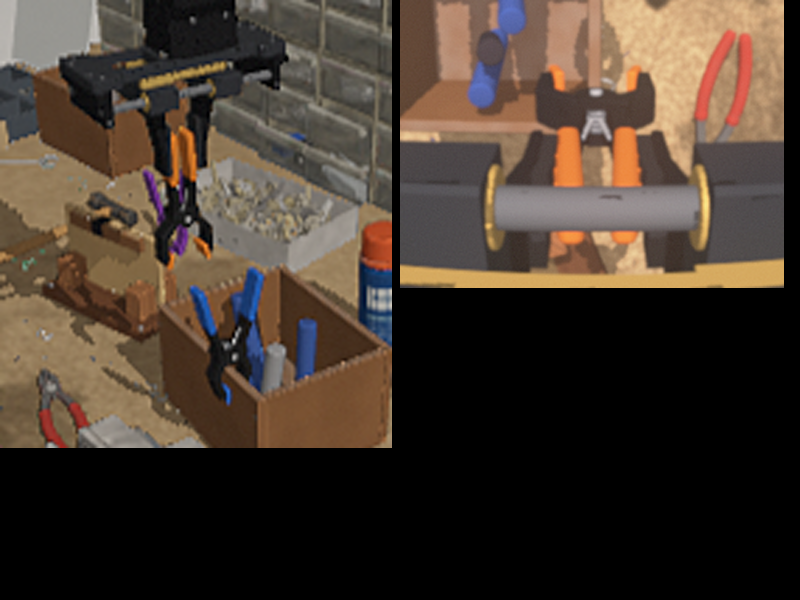

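The clamp is held wide open between the fingers, clear of the rim, with the blue clamp undisturbed. The pads are about 89 mm below the TCP. Next I'll turn it and carry it over the tape.

apply_moves(moves=[{"ax":0,"ay":0,"az":-9.3,"tx":0,"ty":0,"tz":0,"hand":0},{"ax":0,"ay":0,"az":-9.3,"tx":0,"ty":0,"tz":0,"hand":0},{"ax":0,"ay":0,"az":0,"tx":-4.15,"ty":-2,"tz":0,"hand":0},{"ax":0,"ay":0,"az":0,"tx":-4.15,"ty":-2,"tz":0,"hand":0},{"ax":0,"ay":0,"az":0,"tx":-4.15,"ty":-2,"tz":0,"hand":0},{"ax":0,"ay":0,"az":0,"tx":-4.15,"ty":-2,"tz":0,"hand":0},{"ax":0,"ay":0,"az":0,"tx":-4.15,"ty":-2,"tz":0,"hand":0},{"ax":0,"ay":0,"az":0,"tx":-4.15,"ty":-2,"tz":0,"hand":0},{"ax":0,"ay":0,"az":0,"tx":0,"ty":0,"tz":0,"hand":0},{"ax":0,"ay":0,"az":0,"tx":0,"ty":0,"tz":0,"hand":0}])

```text
time: 7.98
tcp_pos: [0.5775, 0.3731, 0.3013]
ee_rot: [0.772, -0.635, -0.0, 0.001]
force: [-0.1, -0.2, -0.8]
width: 0.0263
gripper_force: 29.9
```

```bash
cat > chk.py <<'E'
from h import *
import sys
def chk(n):
    c,P=wr(n);st=ctrl.get_state();print(st["ee_rot"],st["width"])
    q=st["ee_rot"];print("yaw",2*np.degrees(np.arctan2(q[1],q[0]))-90)
    I=c["image"];H=cv2.cvtColor(I,cv2.COLOR_RGB2HSV);t=st["tcp_pos"]
    a=np.radians(11.08);R=np.array([[np.cos(a),np.sin(a)],[-np.sin(a),np.cos(a)]])
    L=P.copy()*1000;L[...,:2]=(P[...,:2]*1000-[577.1,373.7])@R.T
    S=dict(w=(P,H,L));s=capture("scene");save(s,n+"s.png");Ps=pts(s);Ls=Ps*1000;Ls[...,:2]=(Ls[...,:2]-[577.1,373.7])@R.T
    S["s"]=(Ps,cv2.cvtColor(s["image"],cv2.COLOR_RGB2HSV),Ls)
    for k,(P,H,L) in S.items():
        g=(abs(L[...,0])<45)&(abs(L[...,1])<20)
        z=L[...,2]-t[2]*1000
        o=g&(H[...,0]>=5)&(H[...,0]<=20)&(H[...,1]>190)&(H[...,2]>120)
        for lab,m in(("padL",o&(z<-70)&(z>-110)&(L[...,0]<0)),("padR",o&(z<-70)&(z>-110)&(L[...,0]>0)),("body",g&(z<-20)&(z>-75))):
            v=L[m]
            if len(v)>3:print(k,lab,len(v),np.percentile(v,[3,50,97],axis=0).round(1).tolist())
        e=(abs(L[...,0])<16)&(abs(L[...,1])<75)&(abs(L[...,1])>18)&(L[...,2]>110)&(L[...,2]<122)
        v=L[e]
        if len(v)>3:print(k,"edge",len(v),np.percentile(v,[2,50,98],axis=0).round(1).tolist())
chk(sys.argv[1])
E
python3 chk.py w5
```

```text
[0.57758125 0.3726332  0.30210022] [0.5918238  0.29996832 0.46397843] [-0.05398858  0.263764   -0.96307517] 325.19226210127806
[ 7.71971520e-01 -6.35656772e-01  3.54542857e-05  6.63085086e-04] 0.025916311106842713
yaw -168.93744694754741
w body 2100 [[-25.1, -10.6, 235.9], [0.3, -5.9, 254.2], [26.3, 8.5, 279.2]]
w edge 1001 [[-8.5, -72.0, 114.6], [0.1, -41.9, 116.2], [8.7, 25.8, 117.7]]
s padL 6 [[-19.6, -10.7, 208.2], [-17.3, -7.7, 213.6], [-15.4, -5.4, 220.8]]
s padR 13 [[18.6, -9.6, 209.8], [20.2, -2.3, 217.1], [23.9, 8.3, 220.8]]
s body 177 [[-25.1, -10.5, 228.9], [-6.8, -4.1, 254.3], [25.4, 9.7, 280.5]]
s edge 112 [[-9.6, -71.9, 110.2], [-0.1, -28.3, 116.5], [12.4, 67.0, 119.5]]
```

Everything is aligned within about 1 mm. I'll go down to just above the edge, check, then finish.

apply_moves(moves=[{"ax":0,"ay":0,"az":0,"tx":0,"ty":0,"tz":2,"hand":0},{"ax":0,"ay":0,"az":0,"tx":0,"ty":0,"tz":2,"hand":0},{"ax":0,"ay":0,"az":0,"tx":0,"ty":0,"tz":2,"hand":0},{"ax":0,"ay":0,"az":0,"tx":0,"ty":0,"tz":1,"hand":0},{"ax":0,"ay":0,"az":0,"tx":0,"ty":0,"tz":0,"hand":0},{"ax":0,"ay":0,"az":0,"tx":0,"ty":0,"tz":0,"hand":0}])

```text
time: 8.82
tcp_pos: [0.5783, 0.3734, 0.2339]
ee_rot: [0.772, -0.636, 0.0, -0.001]
force: [0.3, -0.5, -0.1]
width: 0.0261
gripper_force: 29.9
```

```bash
python3 chk.py w6
```

```text
[0.57820796 0.37355564 0.23390179] [0.59200297 0.2998137  0.39639565] [-0.05055147  0.26674073 -0.96244165] 325.19226210127806
[ 7.72077493e-01 -6.35527424e-01  2.66507311e-04 -1.08033145e-03] 0.02630218054773777
yaw -168.9182853455583
w body 2091 [[-24.1, -10.3, 167.0], [1.2, -5.7, 186.5], [27.3, 8.7, 211.8]]
w edge 1587 [[-8.9, -72.4, 114.5], [1.4, -41.8, 116.2], [9.2, 63.1, 117.6]]
s padL 5 [[-19.0, -8.8, 139.7], [-17.2, -8.4, 143.6], [-15.1, -5.8, 149.3]]
s padR 15 [[19.1, -9.0, 136.5], [22.8, 0.1, 147.8], [27.2, 9.5, 152.7]]
s body 159 [[-23.6, -9.9, 160.9], [-6.2, -3.0, 184.7], [26.5, 11.7, 211.0]]
s edge 101 [[-8.5, -71.6, 110.7], [-1.6, -33.2, 116.4], [10.8, 64.4, 119.1]]
```

View pics/w6.png

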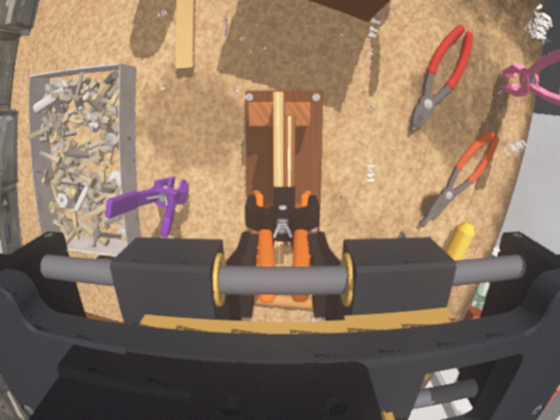

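The wrist view shows the gaping jaws straddling the panel line, with the pads at (255,200) and (312,200), about 1 mm off to +x. I'll correct that and lower.

apply_moves(moves=[{"ax":0,"ay":0,"az":0,"tx":0,"ty":0.1,"tz":0,"hand":0},{"ax":0,"ay":0,"az":0,"tx":0,"ty":0,"tz":1,"hand":0},{"ax":0,"ay":0,"az":0,"tx":0,"ty":0,"tz":1,"hand":0},{"ax":0,"ay":0,"az":0,"tx":0,"ty":0,"tz":1,"hand":0},{"ax":0,"ay":0,"az":0,"tx":0,"ty":0,"tz":1,"hand":0},{"ax":0,"ay":0,"az":0,"tx":0,"ty":0,"tz":0.2,"hand":0},{"ax":0,"ay":0,"az":0,"tx":0,"ty":0,"tz":0,"hand":0},{"ax":0,"ay":0,"az":0,"tx":0,"ty":0,"tz":0,"hand":0},{"ax":0,"ay":0,"az":0,"tx":0,"ty":0,"tz":0,"hand":0}])

```text
time: 10.05
tcp_pos: [0.5769, 0.3734, 0.191]
ee_rot: [0.772, -0.636, 0.0, -0.0]
force: [0.2, -0.2, -1.4]
width: 0.0259
gripper_force: 29.9
```

```bash
python3 chk.py w7; python3 -c "
import cv2,numpy as np
a=cv2.resize(cv2.imread('pics/w7.png')[80:320,180:380],None,fx=2,fy=2,interpolation=2);b=cv2.resize(cv2.imread('pics/w7s.png')[120:240,170:270],None,fx=4,fy=4,interpolation=2)
o=np.zeros((480,800,3),np.uint8);o[:,:400]=a;o[:,400:]=b;cv2.imwrite('pics/c7.png',o)"
```

```text
[0.5768733  0.37331669 0.19097437] [0.59086846 0.29982601 0.353585  ] [-0.05168627  0.26618615 -0.96253492] 325.19226210127806
[ 7.72088346e-01 -6.35515107e-01  4.43368741e-05 -3.64042050e-04] 0.02657998529276121
yaw -168.9164052488597
w body 2437 [[-25.1, -16.5, 116.2], [-0.1, -6.5, 140.0], [25.4, 8.5, 168.2]]
w edge 2284 [[-8.9, -72.5, 114.7], [-0.0, -40.1, 116.2], [8.7, 45.1, 117.7]]
s padL 7 [[-20.3, -10.9, 93.9], [-18.9, -9.1, 99.7], [-16.7, -4.5, 110.1]]
s body 179 [[-24.6, -14.5, 116.8], [-4.3, -3.1, 137.8], [24.0, 11.6, 169.0]]
s edge 98 [[-9.1, -71.9, 110.3], [-0.6, -36.3, 116.6], [12.2, 66.4, 120.3]]
```

View pics/c7.png

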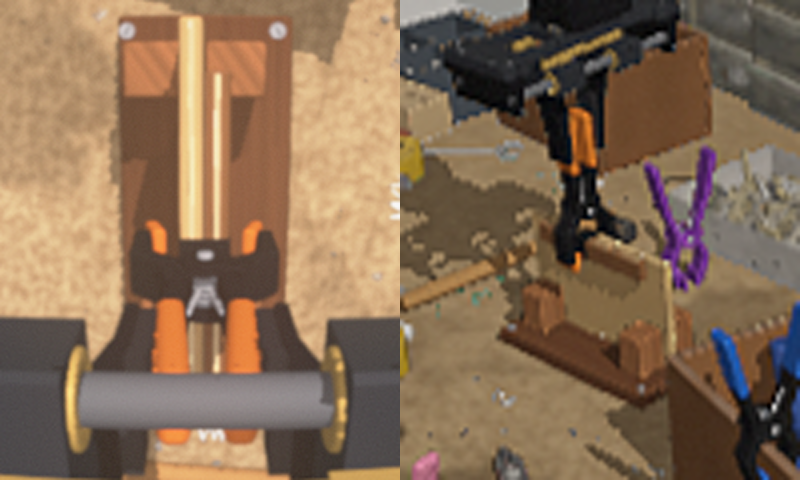

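The crop shows the clamp gaping over the tape, centred on the edge with one pad on each side at about 102 mm and clear of the wood. I'm handing in.

```bash
python3 -c "
from rig import ctrl
print(ctrl.close_job())"
```

```text
the job is handed in; nothing more can be done
None
```

I handed the job in with the orange clamp held wide open, square over the panel's top edge at the black tape, one pad on each side level with the batten and clear of the wood; I was shown no verdict, and by the camera checks the blue clamp and the glue-up were not disturbed.

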